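# Find the balance point of a boring bar on the balance gauge

### The arm

A 6-joint arm with a two-finger parallel gripper is mounted at the origin on a cart in front of the work surface, level with it; the furniture and walls round the work are solid. World frame = base frame: x ahead of the robot, y to its left, z up, the work surface at z = 0. Lengths are in mm, angles in rad, forces in N, time in s.
With the tool pointing down it reaches from about 325 to 1000 mm from the base axis. Payload 5.1 kg.
Tool frame: the origin (TCP) lies at the very end of the fingers, on their centre line; the grasp point (between the pads) lies 19 mm behind it (r.tcp_to_grasp is the distance from the TCP to the grasp point, in mm); z points along the fingers, y is the line along which they close (so a half turn about z gives the same grasp; the last joint's range is limited). The gripper opens to 85 mm and grips with 20 to 120 N. Pads are 22 mm wide; open, the fingers measure 114 mm over their backs; the gripper's body (76 mm by 85 mm) begins 54 mm behind the grasp point. The pads swing forward as they close: fully open they stand 13 mm farther back than shut.
Start: joints at [-1.346, 0.124, 1.65, -0, 1.367, -0.083], TCP at [196.893, -619.45, 231.322] pointing down, gripper open.
Joint ranges: [-2.61, 2.61], [-1.02, 2.33], [0.03, 2.71], [-1.35, 4.49], [0.32, 2.68], [-2.91, 2.91]. Speed limits (rad/s): [2.57, 2.57, 3.14, 3.14, 3.14, 3.14].

### API

Orientations are given as a unit quaternion [x, y, z, w].
In Python, from workcell import r, vision, job gives the robot as it stands. The module is installed in compiled form; this text tells all that it offers.
- The arm moves only by the shell command python3 -m pendant 'ROWS' [FORCE]. ROWS is JSON, a list of rows, each an object of numbers: "dx", "dy", "dz": the shift along the tool's x, y, z in units of 0.025 m (1.0 is 0.025 m); "spin": the turn about the tool's z in units of 8 degrees (1.0 is 8 degrees); "gripper": the opening, from 0 (shut) to 1 (fully open). In form: [{"dx": .., "dy": .., "dz": .., "spin": .., "gripper": ..}, ...]. A call has 1 to 5 rows; each row shifts and turns the commanded pose from where the row before left it, along the tool's axes as they then stand; what a row does not reach is not made up. A row lasts 1/8 s, in which the tool goes at most 62.5 mm and 10.7 degrees, less where a joint would pass 70% of its speed; a pose out of reach is approached as far as the arm can. A call with a number of a shift or a turn outside -1 to 1 is refused whole. A call with a gripper value outside its range is refused whole. The fingers move at their own pace and stop on an object; FORCE is the grip in N (left out, the last holds). Time passes only in rows, so rows that do not move let the fingers close. It gives the time, the measured TCP pose, the force, the opening and the grip force at its end, in the units of the state.
- r.sense(): the state, without advancing time (a new reading comes with each control period).
- vision.snapshot(name): name is "scene" or "top"; returns (picture, depth): 400x640x3 uint8, blue, green, red; 400x640 float32, mm along the optical axis (not along the pixel's ray), 0 where there is no reading.
- vision.camera_params(name): a dict with "intrinsics" (3x3 intrinsics, pixels), "distortion" ([k1, k2, p1, p2, k3] as OpenCV has them; the pictures are not rectified), "position" and "attitude" of the camera in the world. Camera axes: x right, y up, looking along -z (the intrinsics and any distortion apply to the point x, -y, -z); pixel columns grow to the right and rows downward; lengths in mm; the calibration is good to about 2 mm. A picture is of the moment at which its call begins. camera_params takes no time and is no camera call.
- job.sign_off(): hands the job in; it is judged then, once.
The state is a dict: "clock": time; "joints": joint angles; "qd": joint speeds; "joint_efforts": joint torques, N m; "tcp_pos": TCP position; "ee_rot": TCP orientation; "ft_force": force on the tool from outside, world axes, zero at the start; "torque": the same for the moment, N m; "finger_gap": finger opening in mm; "finger_force": force on a finger pad.
Only numpy, scipy, OpenCV 4.12 (cv2) and the standard library are available. Lean on these libraries where they do the work, as an engineer would, in place of code of your own. Each camera call takes 0.05 s, during which the arm holds its last target. There are 200 camera calls.

### The job

The tool changer's limit needs this boring bar's balance length, so slide the bar gently along the gauge's edge, without lifting it off, until it lies level by itself, clear of both rests. Then bring the gauge's sliding stop up to the end of the bar's shank, close enough to read the scale (a few millimetres at most), without upsetting the balance, and leave the bar balanced there.

Things in the scene. Friction and masses are not known exactly. Their poses are not given: they have to be found in the camera images.
- gauge: Balance gauge, bolted down: grey cast base 90 x 500 x 12 mm, long axis y. Origin on the bench top under the middle of the edge; base from y = -300 to +200 mm. At y = +95 and -95 mm stand two rests (40 mm along x, 14 mm along y), their rubber tops at z = 58 mm, 12 mm below the edge. A 22 mm wide rail for the stop (top z = 24 mm) runs along y from -297 to -115 mm, a scale beside it.
- edge: Fulcrum, fixed on the gauge, same origin and axes: a steel edge along x, 60 mm long, its flat land 10 mm wide (y) at z = 70 mm; 40 mm wide below z = 36 mm. Two dowel pins, 6 mm thick, 10 mm above the land, at x = +17.5 and -17.5 mm keep the bar from sliding off sideways (about 4 mm of play each side); a balanced bar may rock for some seconds. Over 25 N on it, bar included, would mark it.
- bar: Loose boring bar, 0.70 kg, 20 x 20 mm square steel, 320 mm long along y. Origin: middle of its underside; z up. Gold insert at the +y (head) end, plain shank at -y. A damper fixed inside puts the balance point anywhere from 5 mm on the shank side to 50 mm on the head side of mid length. At the start it lies across the edge, y along the gauge's y, too far to +y: its head end is down on the +y rest.
- bar_shank_end (a point): Centre of the bar's end face at the shank (-y) end: 160 mm from the bar's origin along -y, 10 mm above its underside.
- stop (a joint): Travel of the sliding stop along the gauge's +y, 0 to 0.12 m; its face is at y = -245 mm + this value in the gauge's frame. Slides with about 1.5 N of friction and stays where it is left.
- stop_face (a point): On the stop's upright face (looking to +y, to the bar) at z = 80 mm, mid height of the level bar. Face plate 36 mm wide (x), 8 mm thick, top at z = 96 mm. Behind it (-y) the carriage, 40 mm wide, ends 56 mm behind the face, top at z = 39 mm; on it a black grip fin 12 mm thick (x), from 26 to 52 mm behind the face, top at z = 83 mm.

How it is judged (in metres and radians):
On the way:
1. the bar balances level on the edge by itself, touched by nothing else (angle between bar's own y axis and vertical between 1.5108 and 1.6308 rad and contact force between bar and edge above 3 N and contact force between each of the fingers, the arm and bar below 0.05 N and contact force between bar and stop below 0.05 N), for 0.8 s.
At the end, for the whole second after the job is handed in: The bar lies level on the edge (within 3.5 degrees, a slight rocking that dies away included), off both rests, and the stop's face is within 5 mm of the end of the shank (angle between bar's own y axis and vertical between 1.5108 and 1.6308 rad and contact force between bar and edge above 3 N and y of bar_shank_end in the frame of stop_face between -0.002 and 0.005 m); the robot touches nothing.
It fails at once if the bar is pressed on the edge with more than 25 N (contact force between bar and edge above 25 N).
It fails at once if the bar is lifted off the edge (its middle more than 20 mm above its level height) (z of bar in the frame of gauge above 0.09 m).
It also fails if it takes over 64 s, if anything falls off the work surface, if the arm or the gripper's body presses on something with over 40 N, if the wrist force passes 120 N, or if a joint passes its speed limit or range.

## Working session

There is one attempt and no reset: what is moved stays moved. The work goes in short steps, Python scripts to look and compute and a shell command to move; the robot and the scene stay as the last step left them, time stands still between calls to the robot, and variables do not carry over. Pictures are saved under pics/ and viewed, at most 10 in all, crops included, and the job is handed in when it is done.

```bash
mkdir -p pics; python3 - <<'E'
from workcell import r,vision
import cv2,numpy as np
s=r.sense();print({k:np.round(v,3).tolist() for k,v in s.items()})
for n in("scene","top"):
    p,d=vision.snapshot(n);cv2.imwrite(f"pics/{n}0.png",p);np.save(f"{n}0.npy",d)
    print(n,vision.camera_params(n))
E
```

```text
{'clock': 0.0, 'joints': [-1.346, 0.124, 1.652, 0.0, 1.368, -0.083], 'qd': [-0.0, -0.0, 0.002, -0.0, -0.0, -0.001], 'joint_efforts': [-0.0, -42.361, -36.546, -0.0, 0.007, -0.0], 'tcp_pos': [196.79, -618.862, 230.091], 'ee_rot': [0.988, 0.153, -0.0, -0.001], 'ft_force': [0.05, 0.197, -0.051], 'torque': [-0.065, -0.017, 0.001], 'finger_force': 0.0, 'finger_gap': 85.439}
scene {'intrinsics': array([[360.9061933 ,   0.        , 319.88423793],
       [  0.        , 360.9061933 , 194.77696326],
       [  0.        ,   0.        ,   1.        ]]), 'distortion': array([-0.01602705,  0.        ,  0.        ,  0.        ,  0.        ]), 'position': array([142.32379528, 641.3314944 , 435.16216053]), 'attitude': array([-0.13495403,  0.53232378,  0.80653957, -0.21888975])}
top {'intrinsics': array([[406.11595044,   0.        , 322.84441439],
       [  0.        , 406.11595044, 202.49326861],
       [  0.        ,   0.        ,   1.        ]]), 'distortion': array([-0.02910793,  0.        ,  0.        ,  0.        ,  0.        ]), 'position': array([466.65468683, -44.22689032, 923.81503817]), 'attitude': array([-0.04268225,  0.02561285,  0.70649321, -0.7059671 ])}
```

View pics/scene0.png

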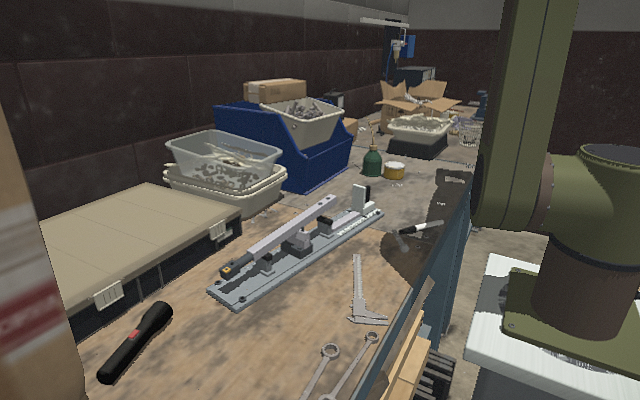

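View pics/top0.png

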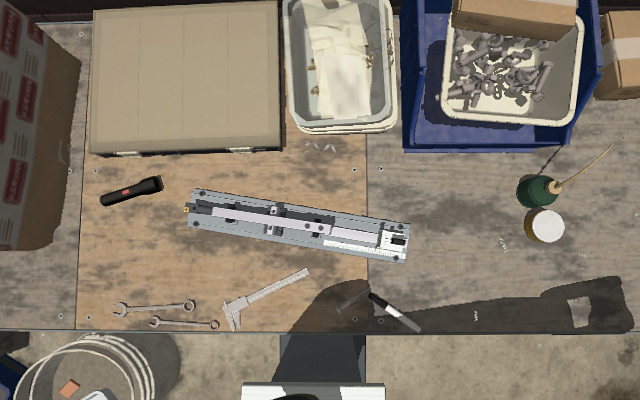

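The scene view shows the gauge mid-table with its head end at the near left. In the top view the gauge runs from about (190,208) to (408,245), with the gold head at (187,210) and the stop near (395,240). I'll zoom in.

```bash
cat > h.py <<'E'
import numpy as np,cv2
from scipy.spatial.transform import Rotation as R
from workcell import r,vision
def ray(n,uv):
    c=vision.camera_params(n)
    q=cv2.undistortPoints(np.array(uv,float).reshape(-1,1,2),c["intrinsics"],c["distortion"])[:,0]
    d=np.c_[q[:,0],-q[:,1],-np.ones(len(q))]
    return c["position"],R.from_quat(c["attitude"]).apply(d)
def onz(n,uv,z):
    p,d=ray(n,uv);return p+d*((z-p[2])/d[:,2])[:,None]
def pix(n,P):
    c=vision.camera_params(n);q=R.from_quat(c["attitude"]).inv().apply(np.atleast_2d(P)-c["position"])*[1,-1,-1]
    return cv2.projectPoints(q,np.zeros(3),np.zeros(3),c["intrinsics"],c["distortion"])[0][:,0]
E
python3 - <<'E'
from h import *
p=cv2.imread("pics/top0.png")[180:270,175:425]
cv2.imwrite("pics/c1.png",cv2.resize(p,None,fx=3.2,fy=3.2,interpolation=cv2.INTER_CUBIC))
d=np.load("top0.npy")
for u,v in [(200,197),(220,213),(260,218),(290,222),(320,228),(350,233),(370,237),(390,240)]:
    c,dd=ray("top",[(u,v)]);print(u,v,np.round(c+dd[0]*d[v,u],1))
E
```

```text
200 197 [567.5 256.3  17.9]
220 213 [527.  193.4  75.6]
260 218 [515.8 106.4  86.2]
290 222 [506.9  42.8  97. ]
320 228 [494.5 -18.7 104. ]
350 233 [486.1 -82.5  23.5]
370 237 [ 477.3 -126.5   22.8]
390 240 [ 470.6 -166.6   50.2]
```

View pics/c1.png

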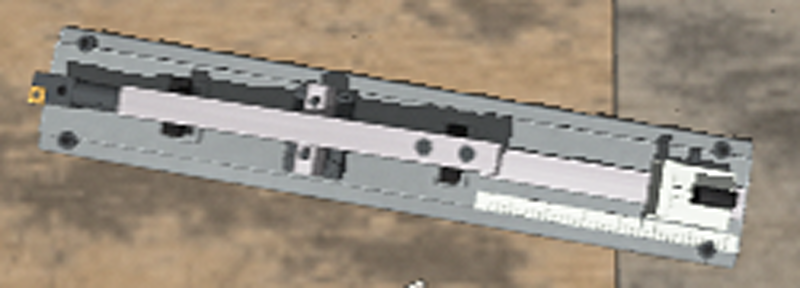

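In the crop, the base corners are at (65,27), (750,138), (737,265) and (40,147). The bar runs from the gold tip at (35,92) to its shank end at (501,157), the edge is at x≈310, and the white stop with its black fin is at (660–740,190).

```bash
cat >> h.py <<'E'
def crop(l): return [(175+a/3.2,180+b/3.2) for a,b in l]
E
python3 - <<'E'
from h import *
from scipy.optimize import least_squares
C=onz("top",crop([(65,27),(750,138),(737,265),(40,147)]),12)
print(C.round(1)); print(np.linalg.norm(C-np.roll(C,-1,0),axis=1).round(1))
loc=np.array([[45,200],[45,-300],[-45,-300],[-45,200]])
T=lambda p:loc@np.array([[np.cos(p[2]),np.sin(p[2])],[-np.sin(p[2]),np.cos(p[2])]])+p[:2]
s=least_squares(lambda p:(T(p)-C[:,:2]).ravel(),[510,70,0]);g=s.x;print("gauge",g,s.fun.round(1))
np.save("g.npy",g)
c,si=np.cos(g[2]),np.sin(g[2])
tog=lambda P:((P[:,:2]-g[:2])@np.array([[c,-si],[si,c]])).round(1)
print("shank end top",tog(onz("top",crop([(501,142),(498,174)]),105)),"head",tog(onz("top",crop([(35,92)]),72)))
print("pins",tog(onz("top",crop([(316,99),(303,155)]),75)))
print("fin top",tog(onz("top",crop([(692,194),(737,202)]),83)),"face top",tog(onz("top",crop([(655,165),(650,215)]),96)))
E
```

```text
[[ 587.9  269.7   12. ]
 [ 508.3 -215.8   12. ]
 [ 420.3 -205.2   12. ]
 [ 502.2  285.1   12. ]]
[492.   88.6 497.   87.1]
gauge [ 5.12827823e+02  8.27998854e+01 -1.63521608e-01] [ 1.9  3.1  0.1 -4.7 -0.7 -0.7 -1.2  2.4]
shank end top [[   9.4 -125. ]
 [ -10.8 -126.3]] head [[ -6.9 186.5]]
pins [[ 18.8  -0.2]
 [-18.8   1.9]]
fin top [[  -2.8 -251.2]
 [  -3.2 -280.4]] face top [[  11.1 -223.6]
 [ -20.5 -225.2]]
```

```bash
python3 -m pendant '[{"spin":-1,"gripper":0},{"spin":-1},{"spin":-1},{"spin":-1},{"spin":-1}]' && python3 -m pendant '[{"spin":-1},{"spin":-1},{"spin":-0.88},{},{}]'
cat >> h.py <<'E'
g=np.load("g.npy");_c,_s=np.cos(g[2]),np.sin(g[2]);M=np.array([[_c,-_s],[_s,_c]])
def tog(P):
    P=np.atleast_2d(P);return np.c_[(P[:,:2]-g[:2])@M,P[:,2]]
def tow(P):
    P=np.atleast_2d(P).astype(float);return np.c_[P[:,:2]@M.T+g[:2],P[:,2]]
def tcp():
    s=r.sense();return tog(s["tcp_pos"]).round(1)[0],np.degrees(np.arctan2(*(R.from_quat(s["ee_rot"]).as_matrix()[[1,0],0]))).round(2)
E
python3 - <<'E'
from h import *
print(tcp(),"want",90+np.degrees(g[2]),r.sense()["joints"])
d=np.load("top0.npy")
for u,v in [(150,145),(250,145),(200,135),(270,135)]:
    c,dd=ray("top",[(u,v)]);print(u,v,np.round(c+dd[0]*d[v,u],1))
E
```

```text
(array([-197.6, -743.8,  230.2]), np.float64(17.64)) want 80.63090200913805 [-1.34561000e+00  1.24418653e-01  1.65151345e+00 -2.34075204e-05
  1.36748810e+00 -8.26162639e-02]
150 145 [676.  353.1  70. ]
250 145 [674.5 133.8  68.7]
200 135 [697.6 243.9  68.3]
270 135 [696.2  90.7  69.1]schema error: expected keys dx, dy, dz, spin, gripper
```

Every row needs all five keys, so nothing moved.

```bash
python3 -m pendant '[{"dx":0,"dy":0,"dz":0,"spin":-1,"gripper":0},{"dx":0,"dy":0,"dz":0,"spin":-1,"gripper":0},{"dx":0,"dy":0,"dz":0,"spin":-1,"gripper":0},{"dx":0,"dy":0,"dz":0,"spin":-1,"gripper":0}]' && python3 -m pendant '[{"dx":0,"dy":0,"dz":0,"spin":-1,"gripper":0},{"dx":0,"dy":0,"dz":0,"spin":-1,"gripper":0},{"dx":0,"dy":0,"dz":0,"spin":-1,"gripper":0},{"dx":0,"dy":0,"dz":0,"spin":-0.88,"gripper":0}]'; python3 -c "
from h import *
print(tcp())"
```

```text
clock: 0.6
tcp_pos: [196.8, -619.1, 230.5]
ee_rot: [0.907, 0.422, 0.0, -0.001]
ft_force: [0.7, -0.5, -0.0]
finger_gap: 12.2
finger_force: 0.0
clock: 1.1
tcp_pos: [196.8, -619.1, 230.5]
ee_rot: [0.761, 0.649, 0.0, -0.001]
ft_force: [-0.2, -0.4, 0.7]
finger_gap: -0.3
finger_force: 0.0
(array([-197.5, -744. ,  230.5]), np.float64(80.91))
```

```bash
for i in 1 2 3 4 5 6 7; do python3 -m pendant '[{"dx":1,"dy":0.2,"dz":0,"spin":0,"gripper":0},{"dx":1,"dy":0.2,"dz":0,"spin":0,"gripper":0},{"dx":1,"dy":0.2,"dz":0,"spin":0,"gripper":0},{"dx":1,"dy":0.2,"dz":0,"spin":0,"gripper":0},{"dx":1,"dy":0.2,"dz":0,"spin":0,"gripper":0}]' | head -2; done;  python3 -c "
from h import *
print(tcp(),r.sense()['clock'])"
```

```text
clock: 1.72
tcp_pos: [241.9, -499.0, 230.7]
clock: 2.35
tcp_pos: [286.8, -379.8, 230.8]
clock: 2.98
tcp_pos: [331.6, -260.6, 230.8]
clock: 3.6
tcp_pos: [376.5, -141.3, 230.9]
clock: 4.22
tcp_pos: [421.4, -22.1, 230.9]
clock: 4.85
tcp_pos: [466.3, 97.1, 230.8]
clock: 5.48
tcp_pos: [511.3, 216.4, 230.7]
(array([-23.3, 131.5, 230.7]), np.float64(80.68)) 5.475
```

```bash
python3 -m pendant '[{"dx":1,"dy":0.3,"dz":0,"spin":0,"gripper":0},{"dx":1,"dy":0.3,"dz":0,"spin":0,"gripper":0},{"dx":1,"dy":0.33,"dz":0.5,"spin":0,"gripper":0},{"dx":1,"dy":0,"dz":1,"spin":0,"gripper":0},{"dx":0,"dy":0,"dz":1,"spin":0,"gripper":0}]' | head -2;python3 -m pendant '[{"dx":0,"dy":0,"dz":1,"spin":0,"gripper":0},{"dx":0,"dy":0,"dz":1,"spin":0,"gripper":0},{"dx":0,"dy":0,"dz":1,"spin":0,"gripper":0},{"dx":0,"dy":0,"dz":0.5,"spin":0,"gripper":0},{"dx":0,"dy":0,"dz":0,"spin":0,"gripper":0}]';  python3 - <<'E'
from h import *
print(tcp(),r.sense()['clock'])
for n in("scene","top"):
    p,d=vision.snapshot(n);cv2.imwrite(f"pics/{n}1.png",p);np.save(f"{n}1.npy",d)
a=cv2.imread("pics/top1.png")[150:270,160:420];b=cv2.imread("pics/scene1.png")[170:330,190:450]
cv2.imwrite("pics/c2.png",cv2.resize(np.vstack([a,b]),None,fx=2.1,fy=2.1,interpolation=cv2.INTER_CUBIC))
E
```

```text
clock: 6.1
tcp_pos: [550.4, 311.9, 167.6]
clock: 6.72
tcp_pos: [549.7, 310.2, 80.0]
ee_rot: [0.762, 0.647, -0.001, -0.0]
ft_force: [-0.3, 0.5, 0.1]
finger_gap: 0.5
finger_force: 0.0
(array([ -0.6, 230.3,  80. ]), np.float64(80.67)) 6.725
```

View pics/c2.png

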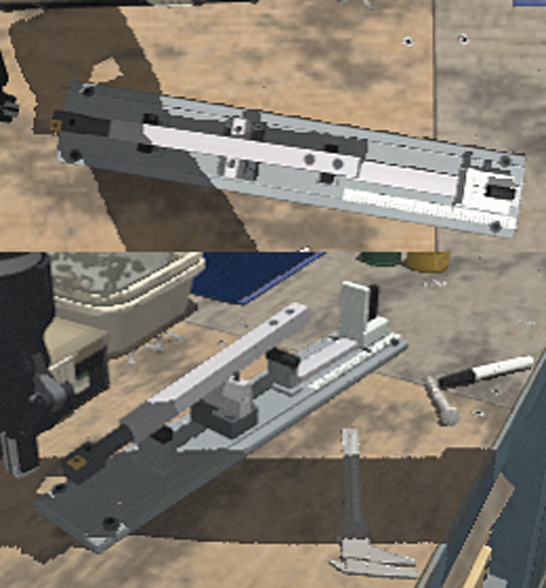

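Top half: bar clear of the arm, with the shank end at (358,165) and the stop at (490,190). Bottom half: the shut fingers stand at left, in front of the head, aligned with the bar. Next I'll lower them and push in steps, reading tilt and shank end from the depth.

```bash
cat > m.py <<'E'
from h import *
import sys
def bar():
    p,d=vision.snapshot("top")
    v,u=np.mgrid[190:262,170:415];uv=np.c_[u.ravel(),v.ravel()]
    c,dd=ray("top",uv);P=tog(c+dd*d[uv[:,1],uv[:,0]][:,None])
    k=(abs(P[:,0])<6)&(P[:,2]>78)&(P[:,1]<80)&(P[:,1]>-235)
    Q=P[k]
    st=Q[:,1]<-205 if len(sys.argv)<2 else Q[:,1]<float(sys.argv[1])
    B=Q[~st];f=np.polyfit(B[:,1],B[:,2],1)
    print("bar tilt deg %.2f z@0 %.1f shank end y %.1f (n%d)"%(np.degrees(np.arctan(f[0])),f[1],B[:,1].min(),len(B)),
      "stop face y %.1f"%Q[st][:,1].max() if st.any() else "")
    return p,d
if __name__=="__main__":
    bar();s=r.sense();print("tcp",tcp(),"t",s["clock"],"F",tog(s["ft_force"]+np.r_[g[:2],0]).round(1))
E
python3 m.py; python3 -m pendant '[{"dx":0,"dy":0,"dz":1,"spin":0,"gripper":0},{"dx":-0.2,"dy":0,"dz":0.12,"spin":0,"gripper":0},{"dx":-0.3,"dy":0,"dz":0,"spin":0,"gripper":0},{"dx":-0.3,"dy":0,"dz":0,"spin":0,"gripper":0},{"dx":0,"dy":0,"dz":0,"spin":0,"gripper":0}]' ; python3 m.py
```

```text
bar tilt deg -6.93 z@0 90.5 shank end y -124.8 (n570) stop face y -227.5
tcp (array([  0.8, 231.3,  82.7]), np.float64(80.67)) t 6.875 F [[0.3 0.5 0.3]]
clock: 7.5
tcp_pos: [547.7, 290.3, 54.2]
ee_rot: [0.763, 0.647, 0.001, 0.0]
ft_force: [0.3, -0.1, 0.4]
finger_gap: 0.0
finger_force: 0.0
bar tilt deg -6.81 z@0 90.4 shank end y -124.9 (n569) stop face y -227.4
tcp (array([  0.6, 210.7,  54.2]), np.float64(80.64)) t 7.55 F [[-0.7 -0.   0.6]]
```

```bash
for i in 1 2; do python3 -m pendant '[{"dx":-0.15,"dy":0,"dz":0,"spin":0,"gripper":0},{"dx":-0.15,"dy":0,"dz":0,"spin":0,"gripper":0},{"dx":-0.15,"dy":0,"dz":0,"spin":0,"gripper":0},{"dx":-0.1,"dy":0,"dz":0,"spin":0,"gripper":0},{"dx":0,"dy":0,"dz":0,"spin":0,"gripper":0}]'>/dev/null ; python3 m.py;done
```

```text
bar tilt deg -6.95 z@0 90.3 shank end y -130.6 (n585) stop face y -227.5
tcp (array([  0.5, 197.7,  54. ]), np.float64(80.68)) t 8.225 F [[-0.2  4.3  1.4]]
bar tilt deg -7.06 z@0 90.6 shank end y -143.4 (n626) stop face y -227.3
tcp (array([  1.4, 184.9,  55.2]), np.float64(80.67)) t 8.9 F [[-0.1  6.2  4.4]]
```

```bash
for i in 1 2 3; do python3 -m pendant '[{"dx":-0.1,"dy":0,"dz":-0.02,"spin":0,"gripper":0},{"dx":-0.1,"dy":0,"dz":-0.02,"spin":0,"gripper":0},{"dx":0,"dy":0,"dz":0,"spin":0,"gripper":0}]'>/dev/null ; python3 m.py;done
```

```text
bar tilt deg -6.92 z@0 90.5 shank end y -148.7 (n643) stop face y -227.2
tcp (array([  1.2, 179.6,  55.9]), np.float64(80.67)) t 9.325 F [[0.8 5.4 3.9]]
bar tilt deg -7.05 z@0 90.3 shank end y -154.1 (n655) stop face y -227.3
tcp (array([  1. , 174.4,  56.7]), np.float64(80.67)) t 9.75 F [[0.1 5.7 3.7]]
bar tilt deg -7.00 z@0 90.4 shank end y -159.0 (n675) stop face y -227.5
tcp (array([  0.8, 169.2,  57.4]), np.float64(80.68)) t 10.175 F [[0.8 5.  3. ]]
```

```bash
python3 -m pendant '[{"dx":0.25,"dy":0,"dz":0,"spin":0,"gripper":0},{"dx":0,"dy":0,"dz":0,"spin":0,"gripper":0},{"dx":0,"dy":0,"dz":0,"spin":0,"gripper":0}]'>/dev/null ; python3 m.py; for i in 1 2 ; do python3 -m pendant '[{"dx":-0.25,"dy":0,"dz":0,"spin":0,"gripper":0},{"dx":-0.1,"dy":0,"dz":-0.02,"spin":0,"gripper":0},{"dx":-0.1,"dy":0,"dz":-0.02,"spin":0,"gripper":0},{"dx":0,"dy":0,"dz":0,"spin":0,"gripper":0}]'>/dev/null ; python3 -m pendant '[{"dx":0.25,"dy":0,"dz":0,"spin":0,"gripper":0},{"dx":0,"dy":0,"dz":0,"spin":0,"gripper":0},{"dx":0,"dy":0,"dz":0,"spin":0,"gripper":0}]'>/dev/null ;python3 m.py;done
```

```text
bar tilt deg 0.96 z@0 89.4 shank end y -161.0 (n676) stop face y -227.5
tcp (array([ -0.3, 174.1,  55.7]), np.float64(80.68)) t 10.6 F [[ 0.1  1.2 -0.1]]
bar tilt deg 6.07 z@0 89.7 shank end y -121.3 (n529) stop face y -227.3
tcp (array([-1.000e-01,  1.693e+02,  5.700e+01]), np.float64(80.68)) t 11.525 F [[ 0.4 -0.1  0.1]]
bar tilt deg 6.78 z@0 89.6 shank end y -113.5 (n501) stop face y -227.5
tcp (array([1.000e-01, 1.646e+02, 5.830e+01]), np.float64(80.69)) t 12.45 F [[-0.1  0.8 -0.7]]
```

The first step back left the bar near level at shank ≈ -161. The two further steps were one too many: it now leans shank-down. I'll go round and push it back from the shank end, in the gap before the stop.

```bash
sed -i 's/P\[:,2\]>78/P[:,2]>64/' m.py; python3 m.py; python3 -m pendant '[{"dx":0.5,"dy":0,"dz":-1,"spin":0,"gripper":0},{"dx":0,"dy":0,"dz":-1,"spin":0,"gripper":0},{"dx":0,"dy":0,"dz":-1,"spin":0,"gripper":0},{"dx":-0.5,"dy":0,"dz":-1,"spin":0,"gripper":0},{"dx":-1,"dy":0,"dz":0,"spin":0,"gripper":0}]'>/dev/null; for i in 1 2; do python3 -m pendant '[{"dx":-1,"dy":0,"dz":0,"spin":0,"gripper":0},{"dx":-1,"dy":0,"dz":0,"spin":0,"gripper":0},{"dx":-1,"dy":0,"dz":0,"spin":0,"gripper":0},{"dx":-1,"dy":0,"dz":0,"spin":0,"gripper":0},{"dx":-1,"dy":0,"dz":0,"spin":0,"gripper":0}]'>/dev/null;done;  python3 -m pendant '[{"dx":-1,"dy":0,"dz":0,"spin":0,"gripper":0},{"dx":-1,"dy":0,"dz":0,"spin":0,"gripper":0},{"dx":-1,"dy":0,"dz":0,"spin":0,"gripper":0},{"dx":-0.45,"dy":0,"dz":0,"spin":0,"gripper":0},{"dx":0,"dy":0,"dz":0,"spin":0,"gripper":0}]'>/dev/null; python3 m.py
```

```text
bar tilt deg 6.98 z@0 89.8 shank end y -171.6 (n710) stop face y -227.6
tcp (array([1.000e-01, 1.646e+02, 5.830e+01]), np.float64(80.68)) t 12.5 F [[ 0.4  0.6 -0.2]]
bar tilt deg -62.25 z@0 96.3 shank end y -205.0 (n1282) stop face y -205.1
tcp (array([   0.4, -196.5,  158.3]), np.float64(80.65)) t 15.05 F [[-0.2 -0.1 -0.8]]
```

```bash
sed -i 's/(P\[:,1\]<80)/(P[:,1]<110)\&(P[:,2]<108)/' m.py; python3 -m pendant '[{"dx":0,"dy":0,"dz":1,"spin":0,"gripper":0},{"dx":0,"dy":0,"dz":1,"spin":0,"gripper":0},{"dx":0,"dy":0,"dz":1,"spin":0,"gripper":0},{"dx":0,"dy":0,"dz":1,"spin":0,"gripper":0},{"dx":0,"dy":0,"dz":0.1,"spin":0,"gripper":0}]'>/dev/null; python3 -m pendant '[{"dx":0.2,"dy":0,"dz":0,"spin":0,"gripper":0},{"dx":0.2,"dy":0,"dz":0,"spin":0,"gripper":0},{"dx":0.1,"dy":0,"dz":0,"spin":0,"gripper":0},{"dx":0,"dy":0,"dz":0,"spin":0,"gripper":0},{"dx":0,"dy":0,"dz":0,"spin":0,"gripper":0}]'; python3 - <<'E'
from m import *
p,d=bar();print(tcp())
cv2.imwrite("pics/c3.png",cv2.resize(p[150:270,160:420],None,fx=3,fy=3,interpolation=cv2.INTER_CUBIC))
E
```

```text
clock: 16.3
tcp_pos: [483.9, -99.3, 56.5]
ee_rot: [0.762, 0.647, 0.0, 0.001]
ft_force: [0.6, -1.2, 1.5]
finger_gap: -0.1
finger_force: 1.2
bar tilt deg 6.59 z@0 89.4 shank end y -146.0 (n650) 
(array([   1. , -184.4,   56.4]), np.float64(80.66))
```

View pics/c3.png

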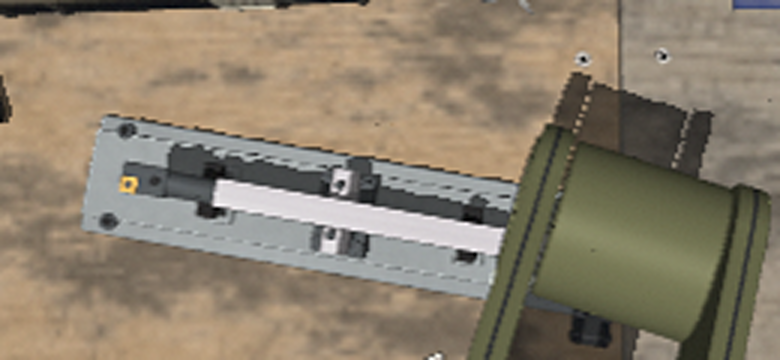

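Bar still shank-down, with the arm hiding the shank end (bar visible to crop (505,240)) and the fingers just in contact. Now stepping it back, checking each time.

```bash
python3 -m pendant '[{"dx":0.1,"dy":0,"dz":-0.02,"spin":0,"gripper":0},{"dx":0.1,"dy":0,"dz":-0.02,"spin":0,"gripper":0},{"dx":0,"dy":0,"dz":0,"spin":0,"gripper":0}]'>/dev/null; python3 m.py;  python3 -m pendant '[{"dx":-0.25,"dy":0,"dz":0,"spin":0,"gripper":0},{"dx":0,"dy":0,"dz":0,"spin":0,"gripper":0},{"dx":0,"dy":0,"dz":0,"spin":0,"gripper":0}]'>/dev/null; python3 m.py
```

```text
bar tilt deg 6.66 z@0 89.5 shank end y -139.5 (n630) 
tcp (array([   0.5, -179.6,   56.9]), np.float64(80.68)) t 16.775 F [[-0.7 -5.2  1.3]]
bar tilt deg 2.48 z@0 89.3 shank end y -147.6 (n633) 
tcp (array([ 1.000e-01, -1.852e+02,  5.650e+01]), np.float64(80.67)) t 17.2 F [[-0.1  0.8  0.3]]
```

Tilt is down to 2.5° and changing, so I'll wait and watch.

```bash
for i in 1 2 3 4; do python3 -m pendant '[{"dx":0,"dy":0,"dz":0,"spin":0,"gripper":0},{"dx":0,"dy":0,"dz":0,"spin":0,"gripper":0}]'>/dev/null; python3 m.py|head -1; done
```

```text
bar tilt deg 2.21 z@0 89.2 shank end y -147.6 (n638) 
bar tilt deg 4.34 z@0 89.3 shank end y -147.7 (n639) 
bar tilt deg 1.00 z@0 89.3 shank end y -147.5 (n635) 
bar tilt deg 2.61 z@0 89.2 shank end y -147.6 (n635)
```

```bash
for i in 1 2 3 4 5 6; do python3 -m pendant '[{"dx":0,"dy":0,"dz":0,"spin":0,"gripper":0},{"dx":0,"dy":0,"dz":0,"spin":0,"gripper":0},{"dx":0,"dy":0,"dz":0,"spin":0,"gripper":0}]'>/dev/null; python3 m.py|head -1; done
```

```text
bar tilt deg 0.43 z@0 89.1 shank end y -147.5 (n634) 
bar tilt deg 2.52 z@0 89.2 shank end y -147.5 (n634) 
bar tilt deg 1.37 z@0 89.3 shank end y -147.5 (n640) 
bar tilt deg -0.02 z@0 89.3 shank end y -147.4 (n637) 
bar tilt deg 1.16 z@0 89.3 shank end y -147.5 (n633) 
bar tilt deg 1.51 z@0 89.2 shank end y -147.5 (n638)
```

It rocks one-sidedly above 0° with long bounces, so it balances close to the land's shank-side corner. A 3 mm nudge further will centre it.

```bash
python3 -m pendant '[{"dx":0.12,"dy":0,"dz":0,"spin":0,"gripper":0},{"dx":0.05,"dy":0,"dz":0,"spin":0,"gripper":0},{"dx":0.05,"dy":0,"dz":0,"spin":0,"gripper":0},{"dx":0.05,"dy":0,"dz":0,"spin":0,"gripper":0},{"dx":0.04,"dy":0,"dz":0,"spin":0,"gripper":0}]'>/dev/null; python3 m.py;  python3 -m pendant '[{"dx":-0.1,"dy":0,"dz":0,"spin":0,"gripper":0},{"dx":-0.2,"dy":0,"dz":0,"spin":0,"gripper":0},{"dx":0,"dy":0,"dz":0,"spin":0,"gripper":0}]'>/dev/null; for i in 1 2 3 4; do python3 -m pendant '[{"dx":0,"dy":0,"dz":0,"spin":0,"gripper":0},{"dx":0,"dy":0,"dz":0,"spin":0,"gripper":0}]'>/dev/null; python3 m.py; done
```

```text
bar tilt deg 0.96 z@0 89.2 shank end y -137.4 (n604) 
tcp (array([   0.6, -178.1,   57. ]), np.float64(80.68)) t 21.625 F [[-0.6 -4.1  0.7]]
bar tilt deg 0.54 z@0 89.3 shank end y -146.1 (n634) 
tcp (array([   0.4, -185.1,   56.8]), np.float64(80.68)) t 22.3 F [[ 0.9  0.3 -0.5]]
bar tilt deg 0.52 z@0 89.3 shank end y -146.1 (n636) 
tcp (array([   0.4, -185.1,   56.8]), np.float64(80.67)) t 22.6 F [[0.5 0.1 0.5]]
bar tilt deg 0.46 z@0 89.3 shank end y -146.1 (n633) 
tcp (array([   0.4, -185.2,   56.8]), np.float64(80.67)) t 22.9 F [[-0.3  1.1  0.5]]
bar tilt deg 0.28 z@0 89.2 shank end y -146.1 (n633) 
tcp (array([   0.4, -185.2,   56.8]), np.float64(80.68)) t 23.2 F [[ 0.2 -0.1 -0.5]]
```

Level and steady at 0.3–0.5°. Now up and over to behind the stop's fin.

```bash
python3 -m pendant '[{"dx":-0.3,"dy":0,"dz":0,"spin":0,"gripper":0},{"dx":0,"dy":0,"dz":-1,"spin":0,"gripper":0},{"dx":0,"dy":0,"dz":-1,"spin":0,"gripper":0},{"dx":0,"dy":0,"dz":-1,"spin":0,"gripper":0},{"dx":-0.5,"dy":0,"dz":-0.5,"spin":0,"gripper":0}]'>/dev/null; python3 -m pendant '[{"dx":-1,"dy":0,"dz":0,"spin":0,"gripper":0},{"dx":-1,"dy":0,"dz":0,"spin":0,"gripper":0},{"dx":-1,"dy":0,"dz":0,"spin":0,"gripper":0},{"dx":-1,"dy":0,"dz":0,"spin":0,"gripper":0},{"dx":0,"dy":0,"dz":0,"spin":0,"gripper":0}]'>/dev/null;python3 - <<'E'
from m import *
p,d=bar();print(tcp(),r.sense()["clock"])
p2,_=vision.snapshot("scene")
cv2.imwrite("pics/c4.png",cv2.resize(np.vstack([p[150:270,160:420],p2[170:330,190:450]]),None,fx=2.1,fy=2.1,interpolation=cv2.INTER_CUBIC))
E
```

```text
bar tilt deg 0.23 z@0 89.2 shank end y -164.6 (n763) stop face y -227.4
(array([   0. , -306.1,  143.7]), np.float64(80.56)) 24.5
```

View pics/c4.png

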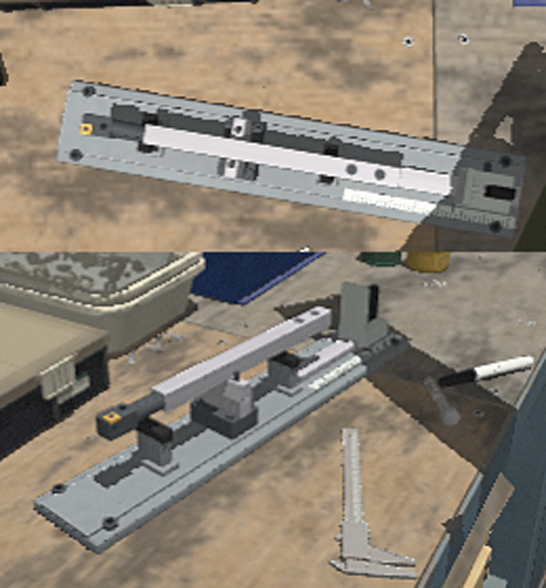

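Bar level and off both rests in both views. The shank end is at (398,172) and the stop at (490,190) in the top half. Lowering behind the fin, then pushing.

```bash
python3 -m pendant '[{"dx":0,"dy":0,"dz":1,"spin":0,"gripper":0},{"dx":0,"dy":0,"dz":1,"spin":0,"gripper":0},{"dx":0,"dy":0,"dz":1,"spin":0,"gripper":0},{"dx":0,"dy":0,"dz":0.55,"spin":0,"gripper":0},{"dx":0,"dy":0,"dz":0,"spin":0,"gripper":0}]'>/dev/null; python3 m.py; for i in 1 2; do python3 -m pendant '[{"dx":0.3,"dy":0,"dz":0,"spin":0,"gripper":0},{"dx":0.3,"dy":0,"dz":0,"spin":0,"gripper":0},{"dx":0.3,"dy":0,"dz":0,"spin":0,"gripper":0},{"dx":0.3,"dy":0,"dz":0,"spin":0,"gripper":0},{"dx":0,"dy":0,"dz":0,"spin":0,"gripper":0}]'>/dev/null; python3 m.py -195;done
```

```text
bar tilt deg 0.18 z@0 89.3 shank end y -164.6 (n764) stop face y -227.5
tcp (array([   0.6, -304.9,   55.6]), np.float64(80.7)) t 25.225 F [[-0.2 -0.6  0.2]]
bar tilt deg 0.19 z@0 89.2 shank end y -164.6 (n768) stop face y -208.8
tcp (array([ 1.000e-01, -2.745e+02,  5.530e+01]), np.float64(80.71)) t 25.9 F [[-0.1 -0.8  0.4]]
bar tilt deg 0.04 z@0 89.2 shank end y -186.5 (n792) 
tcp (array([   0.5, -244.6,   55.6]), np.float64(80.71)) t 26.575 F [[ 0.4  0.4 -0.9]]
```

```bash
cat > gp.py <<'E'
from h import *
p,d=vision.snapshot("top")
v,u=np.mgrid[190:262,170:415];uv=np.c_[u.ravel(),v.ravel()]
c,dd=ray("top",uv);P=tog(c+dd*d[uv[:,1],uv[:,0]][:,None])
k=(abs(P[:,0])<2.5)&(P[:,1]<-150)&(P[:,1]>-235)&(P[:,2]<110)
Q=P[k];Q=Q[np.argsort(-Q[:,1])];print(Q[:,1:].round(0).astype(int).tolist());print(tcp(),r.sense()["clock"])
cv2.imwrite("pics/gap.png",cv2.resize(p[200:260,280:400],None,fx=6,fy=6,interpolation=cv2.INTER_CUBIC))
E
python3 gp.py
```

```text
[[-150, 89], [-150, 88], [-152, 88], [-152, 89], [-154, 89], [-154, 90], [-156, 88], [-157, 87], [-158, 87], [-159, 87], [-159, 89], [-160, 86], [-161, 88], [-161, 87], [-162, 86], [-163, 87], [-163, 89], [-165, 88], [-167, 22], [-168, 22], [-170, 24], [-170, 24], [-172, 24], [-172, 26], [-174, 22], [-174, 26], [-176, 23], [-176, 24], [-177, 24], [-178, 23], [-179, 25], [-179, 57], [-179, 63], [-179, 29], [-179, 93], [-179, 94], [-181, 95], [-181, 97], [-183, 96], [-183, 97], [-185, 97], [-185, 97], [-185, 95], [-190, 49], [-190, 49], [-192, 52], [-193, 49], [-193, 39], [-195, 49], [-195, 50], [-197, 50], [-197, 50], [-199, 48], [-199, 50]]
(array([   0.5, -244.8,   55.7]), np.float64(80.69)) 26.625
```

View pics/gap.png

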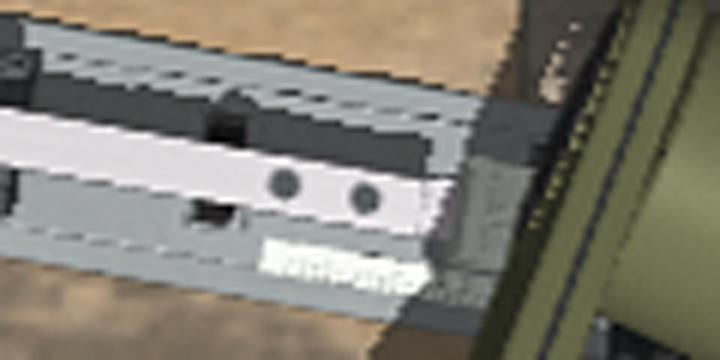

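The gap is at crop (425–460,210): shank end at about -165.5, face front at about -179, so some 13 mm left. Advancing 10 mm slowly.

```bash
python3 -m pendant '[{"dx":0.1,"dy":0,"dz":0,"spin":0,"gripper":0},{"dx":0.1,"dy":0,"dz":0,"spin":0,"gripper":0},{"dx":0.1,"dy":0,"dz":0,"spin":0,"gripper":0},{"dx":0.1,"dy":0,"dz":0,"spin":0,"gripper":0},{"dx":0,"dy":0,"dz":0,"spin":0,"gripper":0}]'>/dev/null; python3 gp.py
```

```text
[[-150, 92], [-150, 89], [-152, 88], [-152, 90], [-154, 89], [-154, 91], [-156, 86], [-156, 90], [-158, 90], [-159, 88], [-159, 87], [-160, 89], [-161, 89], [-161, 87], [-162, 88], [-163, 88], [-163, 88], [-165, 88], [-167, 23], [-168, 24], [-170, 26], [-170, 27], [-170, 61], [-170, 68], [-170, 75], [-170, 95], [-171, 95], [-171, 95], [-172, 95], [-173, 95], [-173, 95], [-174, 96], [-175, 97], [-175, 95], [-177, 97], [-177, 95], [-182, 49], [-182, 47], [-184, 48], [-184, 48], [-186, 48], [-186, 50]]
(array([   0.4, -234.9,   55.6]), np.float64(80.68)) 27.3
```

View pics/gap.png

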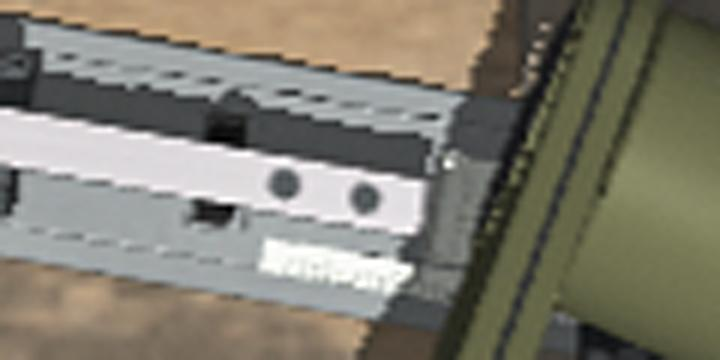

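Gap now about 5.4 mm (shank end -164.6, face -170). Advancing 3 mm more.

```bash
python3 -m pendant '[{"dx":0.06,"dy":0,"dz":0,"spin":0,"gripper":0},{"dx":0.06,"dy":0,"dz":0,"spin":0,"gripper":0},{"dx":0,"dy":0,"dz":0,"spin":0,"gripper":0},{"dx":0,"dy":0,"dz":0,"spin":0,"gripper":0}]'>/dev/null; sed -i 's/Q\[:,1:\].round(0).astype(int)/Q[Q[:,1]<-159][:,1:].round(1)/' gp.py; python3 gp.py; python3 m.py -167; python3 -m pendant '[{"dx":-0.3,"dy":0,"dz":0,"spin":0,"gripper":0},{"dx":-0.8,"dy":0,"dz":0,"spin":0,"gripper":0},{"dx":-1,"dy":0,"dz":0,"spin":0,"gripper":0},{"dx":-1,"dy":0,"dz":-1,"spin":0,"gripper":0},{"dx":0,"dy":0,"dz":0,"spin":0,"gripper":0}]'>/dev/null; python3 gp.py;  python3 m.py -167
```

```text
[[-160.3, 87.6], [-160.6, 86.6], [-160.8, 89.8], [-162.3, 88.0], [-162.6, 88.4], [-162.9, 88.6], [-164.7, 86.7], [-166.9, 38.0], [-166.9, 89.8], [-166.9, 45.0], [-167.0, 80.2], [-168.3, 95.8], [-168.7, 94.9], [-170.3, 96.1], [-170.6, 95.8], [-171.0, 95.5], [-172.3, 95.5], [-172.6, 96.8], [-172.9, 96.3], [-174.3, 97.0], [-174.7, 94.2], [-177.4, 48.5], [-179.4, 50.5], [-179.7, 38.1], [-179.9, 47.5], [-181.6, 49.2], [-182.0, 47.1]]
(array([   0.4, -232. ,   55.5]), np.float64(80.67)) 27.85
bar tilt deg 0.25 z@0 89.2 shank end y -167.0 (n767) stop face y -167.1
tcp (array([   0.4, -232. ,   55.6]), np.float64(80.67)) t 27.9 F [[-0.1  0.4 -0. ]]
[[-160.2, 90.3], [-160.9, 88.0], [-162.3, 88.6], [-162.6, 88.9], [-162.9, 88.1], [-164.7, 87.0], [-166.8, 91.1], [-166.9, 46.2], [-166.9, 80.8], [-167.0, 34.0], [-168.2, 97.7], [-168.6, 96.2], [-170.2, 98.0], [-170.6, 97.8], [-171.0, 94.4], [-172.4, 94.9], [-172.6, 97.7], [-173.0, 95.1], [-174.4, 93.9], [-174.7, 94.9], [-177.3, 49.4], [-179.4, 50.1], [-179.9, 47.9], [-179.9, 35.2], [-181.5, 51.2], [-181.9, 48.4], [-183.7, 48.7], [-184.1, 48.0], [-
[... 360 characters left out ...]
4.1], [-202.7, 82.8], [-204.3, 83.8], [-204.7, 83.1], [-206.4, 82.6], [-206.8, 81.5], [-208.5, 82.6], [-208.8, 81.9], [-209.0, 84.0], [-210.6, 81.2], [-210.9, 81.4], [-211.1, 82.9], [-213.0, 80.8], [-213.2, 82.3], [-214.7, 83.9], [-215.1, 83.3], [-217.0, 81.7], [-217.4, 80.6], [-225.5, 24.8], [-225.5, 21.5], [-227.5, 23.6], [-227.9, 22.1], [-229.7, 23.1], [-230.1, 22.1], [-230.3, 23.1], [-231.8, 23.5], [-232.0, 24.6], [-232.4, 24.0], [-234.6, 21.1], [-234.7, 22.6]]
(array([   1.1, -310.5,   81.3]), np.float64(80.58)) 28.575
bar tilt deg 0.25 z@0 89.1 shank end y -167.0 (n768) stop face y -167.0
tcp (array([ 3.000e-01, -3.096e+02,  8.030e+01]), np.float64(80.63)) t 28.625 F [[-0.4 -0.1 -0.1]]
```

The face is at -166.9 and the shank end at about -164.6, a gap of 2.3 mm. The bar is level and the robot is clear, so I'm handing in.

```bash
python3 -c "
from workcell import job
print(job.sign_off())"
```

```text
the job is handed in; nothing more can be done
None
```

I handed the job in at about 29 s: the bar lies level on the edge (about 0.25° tilt), off both rests, the stop's face is about 2.3 mm from the shank end and the robot is clear; sign-off returned no verdict.

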